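# Lift the bread roll with the tongs

## Robot

A 6-joint arm with a two-finger parallel gripper is mounted at the origin on a cart in front of the work surface, level with it; the furniture and walls round the work are solid. World frame = base frame: x ahead of the robot, y to its left, z up, the work surface at z = 0. Lengths are in m, angles in rad, forces in N, time in s.
With the tool pointing down it reaches from about 0.25 to 0.725 m from the base axis. Payload 4 kg.
Tool frame: the origin (TCP) lies on the front face of the gripper's body, between the roots of the fingers; the fingertips stand 73 mm ahead of it and the grasp point (between the pads) lies 54 mm ahead of it; z points along the fingers, y is the line along which they close (so a half turn about z gives the same grasp; the last joint's range is limited). The gripper opens to 85 mm and grips with 20 to 120 N. Pads are 22 mm wide; open, the fingers measure 114 mm over their backs; the gripper's body (76 mm by 85 mm) begins 54 mm behind the grasp point. The pads swing forward as they close: fully open they stand 13 mm farther back than shut.
Start: joints at [1.271, 0.241, 0.005, 1.335, 0, 1.571], TCP at [0.148, 0.478, 0.304] pointing down, gripper open.
Joint ranges: [-2.72, 2.72], [-1.05, 1.87], [-1.09, 1.28], [-1.99, 2.15], [-1.42, 1.44], [-3.14, 3.14]. Speed limits (rad/s): [2.79, 2.79, 3.14, 3.14, 3.14, 3.14].

## Interface

Orientations are given as a unit quaternion [x, y, z, w].
In Python, from workcell import bot gives the robot as it stands. The module is installed in compiled form; this text tells all that it offers.
- The arm moves only by the tool step_arm, never from a script. Its argument "rows" is a list of rows, each a list of 2 entries, a list of its own where there are three numbers: the shift along the tool's x, y, z in mm, then the turn about the tool's z in degrees. A call has 1 to 12 rows; each row is the pose to reach, as a shift and turn from the pose commanded when the call began, along the tool's axes at that moment; what a row does not reach only later rows make up. A row lasts 1/8 s, in which the tool goes at most 62.5 mm and 10.7 degrees, less where a joint would pass 70% of its speed; a pose out of reach is approached as far as the arm can. A call with a gripper value outside its range is refused whole. "claw" is the gripper's target within -1 to 1 (shut at 1, half-way at 0, fully open at -1), set as the call begins (left out, the last holds). The fingers move at their own pace and stop on an object; the grip force is fixed at half the most. Time passes only in rows, so rows that repeat a pose let the fingers close. It gives the time, the measured TCP pose, the force, the opening and the grip force at its end, in the units of the state.
- bot.get_obs(): the state, without advancing time (a new reading comes with each control period).
- bot.camera(name): name is "scene" or "top" or "wrist"; returns (picture, depth): 480x640x3 uint8, red, green, blue; 480x640 float32, m along the optical axis (not along the pixel's ray), 0 where there is no reading.
- bot.camera_params(name): a dict with "fx", "fy", "cx", "cy" (pixels), "D" ([k1, k2, p1, p2, k3] as OpenCV has them; the pictures are not rectified), "pose" (4x4, takes a point from camera to world coordinates). Camera axes: x right, y up, looking along -z (the intrinsics and any distortion apply to the point x, -y, -z); pixel columns grow to the right and rows downward; lengths in m; the calibration is good to about 2 mm. A picture is of the moment at which its call begins: read the wrist's pose just before it. camera_params takes no time and is no camera call; for the wrist camera it gives the pose at the moment of the call.
- bot.job_done(): hands the job in; it is judged then, once.
Trained networks look in the newest picture that a camera, given by its name, has taken for a name from the list of things; names that differ only in an ending like _2 or _b are one class to them, and where a whole thing is asked for, a point or a joint stands for the part that bears it (a point fixed in the world has none). Each returns a list of dicts, best first, with "score" (0 to 1); they miss things now and then, are a little off and sometimes report something else, mostly with a low value. They report only what shows in the picture. A call takes as long as a camera call. They do not tell look-alikes from the thing itself.
- bot.trace(target, camera): "pixels" (480x640 bool, what is visible of it) and "uv" ([column, row] in pixels, amid what is visible of it).
The state is a dict: "clock": time; "joint_pos": joint angles; "joint_vel": joint speeds; "tau": joint torques, N m; "eef_pos": TCP position; "tool_rot": TCP orientation; "ft_force": force on the tool from outside, world axes, zero at the start; "ft_torque": the same for the moment, N m; "grip_width": finger opening in m; "grasp_force": force on a finger pad.
Only numpy, scipy, OpenCV 4.12 (cv2) and the standard library are available. Lean on these libraries where they do the work, as an engineer would, in place of code of your own. Each camera call takes 0.05 s, during which the arm holds its last target. There are 200 camera calls.

## Task

Pick up the spring tongs lying on the desk, close their jaws on the bread roll on the round wooden board, and lift the roll with the tongs at least 10 cm above the board. Finish while still holding the tongs shut on the lifted roll: nothing is put down or let go. The roll is food: touch it only with the tongs and do not let it fall onto the desk; leave the mug, the apple, the phone and the USB stick where they are.

Things in the scene. Friction and masses are not known exactly. Their poses are not given: they have to be found in the camera images.
- tongs_grip (a point): Sprung V-shaped steel tongs, 195 mm long, lying on their side, closing in the level plane. Point midway between the two black ribbed grip pads when open (at the centre of mass), 15 mm above the underside; x: hinge (85 mm behind) to jaws (80 mm ahead), z up. Pads 42 mm long, 30 tall; over their outer faces 58 mm open, 40 with the jaws on the roll. Fixed to the +y arm. 100 g
- tongs_jaws (a point): Point midway between the two jaws when open, 80 mm ahead of tongs_grip, 15 mm above the underside; same axes, fixed to the +y arm. Each jaw is a flat black paddle 36 mm long, 30 tall, 5 thick. Gap between the jaws: 79 mm open, 62 with the grip pads squeezed to 49 mm over their outer faces, 44 at 40 mm, 0 at 18 mm
- tongs_arm (a joint): Closing angle of the tongs: 0 open, 0.21 rad with the jaws on the roll, 0.47 shut. A spring opens them whenever the pads are let apart; it pushes each pad outward with 3 N open and 5 N with the jaws on the roll, enough to carry the tongs half squeezed. Squeezed evenly, each arm turns by half the angle
- roll_center (a point): Centre, half-way up, of the bread roll: brown, round, upright, 44 mm across, 42 mm tall, with straight sides from 6 to 28 mm above its flat underside and a domed top with a pale cross; about 35 g, loose on the board. z is up.
- board_top (a point): Centre of the upper face of the round, flat, rimless wooden board, 140 mm across and 12 mm thick, fixed on the desk; the roll stands on it near its middle.
- mug: White mug 84 x 118 mm, 97 mm tall, standing at the back of the work area; origin at the centre of its underside. Bystander.
- apple: Apple 80 mm across, 69 mm tall, at the back; origin at its underside. Bystander.
- phone: Mobile phone 166 x 81 x 11 mm lying flat on the right; origin at its underside. Bystander.
- usb_stick: USB stick 18 x 52 x 8 mm lying on the right; origin at its underside. Bystander.
There are look-alikes about, which are no part of the job. Of the things like the part that bears roll_center, leave any that is pink, purple or yellow; of the rest the smaller one is meant.

How it is judged:
On the way:
1. the tongs are picked up off the desk, the roll still on its board (height (world z) of tongs_grip above 0.03 m and contact force between the fingers and tongs above 0.5 N and height (world z) of roll_center below 0.05 m), for 0.2 s.
At the end, for the whole second after the job is handed in: The roll is held still (under 3 cm/s) between the jaws of the tongs with its centre at least 12.5 cm above the desk (about 9 cm above where it stood), within 45 mm of the jaw point, tongs angle 0.12 to 0.32 rad, jaws pressing on the roll, the tongs gripped by the fingers (height (world z) of roll_center above 0.125 m and contact force between tongs and roll above 0.5 N and contact force between the fingers and tongs above 0.5 N and distance between tongs_jaws and roll_center below 0.045 m and value of joint tongs_arm between 0.12 and 0.32 rad and linear speed of roll below 0.03 m/s); the arm keeps its last pose, push and grip.
It fails at once if the robot itself touches the roll (contact force between any of the fingers, the arm and roll above 0.3 N).
It fails at once if the roll falls from the board onto the desk (height (world z) of roll_center below 0.027 m).
It fails at once if a bystander is moved by more than 3 cm (distance of any of mug, apple, phone, usb_stick from where it was at the start of the episode above 0.03 m).
It also fails if it takes over 42 s, if anything falls off the work surface, if the arm or the gripper's body presses on something with over 40 N, if the wrist force passes 120 N, or if a joint passes its speed limit or range.

## Working session

There is one attempt and no reset: what is moved stays moved. The work goes in short steps, Python scripts to look and compute and a tool call to move; the robot and the scene stay as the last step left them, time stands still between calls to the robot, and variables do not carry over. Pictures are saved under pics/ and viewed, at most 10 in all, crops included, and the job is handed in when it is done.

Besides the shell and the picture viewer there is one more tool, called after "Request:" as name(argument=value, ...) on one line, values as JSON. step_arm: Moves the arm, as the interface text tells. Its arguments: {"type":"object","properties":{"rows":{"type":"array"},"claw":{"type":"number"}},"required":["rows"]}

```bash
mkdir -p pics; cat > h.py <<'E'
from workcell import bot
import numpy as np, cv2
from scipy.spatial.transform import Rotation as R
def pts(cam, mask, depth, P):
    v,u=np.nonzero(mask&(depth>0)); z=depth[v,u]
    K=np.array([[P['fx'],0,P['cx']],[0,P['fy'],P['cy']],[0,0,1.]])
    n=cv2.undistortPoints(np.stack([u,v],1).astype(np.float64)[:,None],K,np.array(P['D'],float))[:,0]
    c=np.stack([n[:,0]*z,-n[:,1]*z,-z,np.ones_like(z)],1)
    return (c@np.array(P['pose']).T)[:,:3],u,v
def save(img,name): cv2.imwrite('pics/'+name,img[:,:,::-1])
E
python3 - <<'E'
from h import *
print(bot.get_obs())
for cam in ['top','scene']:
    P=bot.camera_params(cam); im,d=bot.camera(cam); save(im,cam+'0.png')
    for t in ['tongs_grip','roll_center','mug','apple','phone','usb_stick']:
        for r in bot.trace(t,cam):
            p,u,v=pts(cam,r['pixels'],d,P)
            if len(p): print(cam,t,round(r['score'],2),np.round(r['uv']),len(p),np.round(np.median(p,0),3),np.round(np.percentile(p,2,axis=0),3),np.round(np.percentile(p,98,axis=0),3))
E
```

```text
{'clock': 0.0, 'joint_pos': array([ 1.27102497e+00,  2.41394320e-01,  3.72857853e-03,  1.33520073e+00,
       -3.25490872e-05,  1.57079811e+00]), 'joint_vel': array([ 3.09092152e-03,  5.42294108e-05,  1.92638773e-03, -8.36051921e-04,
        7.08895248e-04,  1.37323970e-03]), 'tau': array([ 7.00970813e-04, -3.72320795e+01,  2.52407062e+01,  1.69620174e-02,
        6.18919034e-05,  2.44004113e-06]), 'eef_pos': array([0.14751628, 0.47724109, 0.30302378]), 'tool_rot': array([ 1.49325878e-01,  9.88787495e-01, -1.02589635e-03, -1.38469104e-04]), 'ft_force': array([ 0.18647821,  0.10328674, -0.01474268]), 'ft_torque': array([ 0.00897634, -0.03736903,  0.02228588]), 'grasp_force': 0.0, 'grip_width': 0.08496332629698272}
top tongs_grip 0.68 [374. 232.] 628 [ 0.533 -0.212  0.026] [ 0.436 -0.257 -0.002] [ 0.614 -0.169  0.034]
top roll_center 0.91 [315. 217.] 653 [ 0.563 -0.107  0.049] [ 0.539 -0.132  0.029] [ 0.589 -0.082  0.057]
top roll_center 0.8 [250. 235.] 419 [0.525 0.018 0.05 ] [ 0.505 -0.001  0.013] [0.546 0.039 0.056]
top roll_center 0.71 [153. 196.] 550 [0.608 0.204 0.051] [0.584 0.1
[... 1168 characters left out ...]
center 0.67 [263. 295.] 575 [0.511 0.025 0.045] [0.501 0.004 0.017] [0.531 0.042 0.055]
scene roll_center 0.62 [378. 317.] 667 [ 0.386 -0.13   0.032] [ 0.373 -0.155 -0.001] [ 0.412 -0.117  0.042]
scene mug 0.65 [273. 206.] 2367 [ 0.692 -0.082  0.065] [ 0.676 -0.141  0.008] [ 0.758 -0.042  0.096]
scene apple 0.86 [190. 247.] 1384 [0.687 0.094 0.053] [0.669 0.054 0.005] [0.749 0.126 0.066]
scene apple 0.49 [377. 258.] 1092 [ 0.517 -0.194  0.019] [ 0.43  -0.252  0.005] [ 0.609 -0.167  0.031]
scene phone 0.8 [464. 234.] 2155 [ 0.503 -0.431  0.009] [ 0.429 -0.485  0.001] [ 0.587 -0.381  0.012]
scene usb_stick 0.5 [412. 209.] 148 [ 0.626 -0.389  0.007] [ 0.609 -0.411 -0.001] [ 0.652 -0.371  0.01 ]
```

View pics/top0.png

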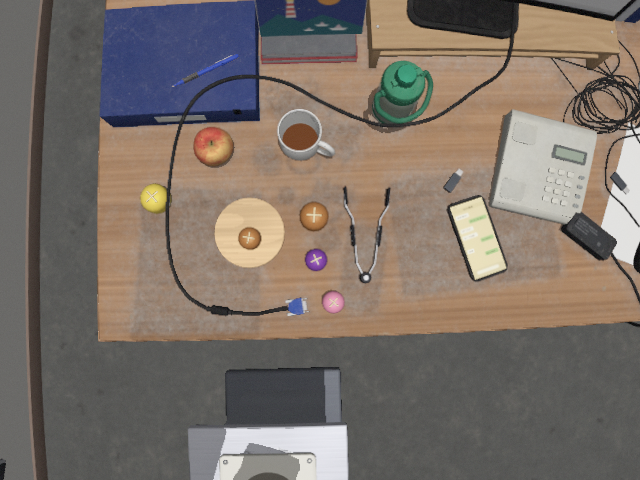

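View pics/scene0.png

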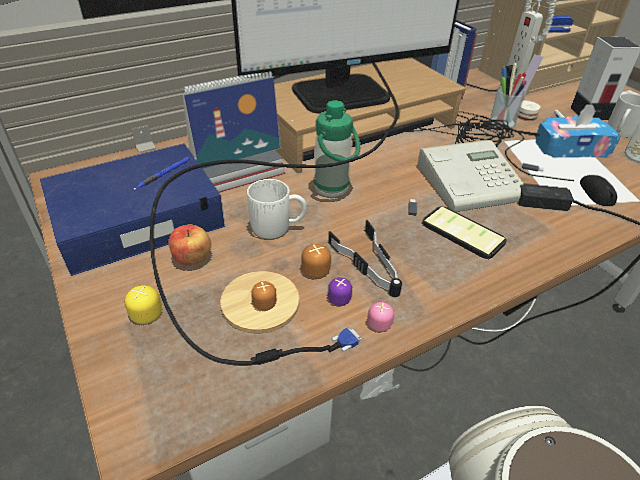

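The top view shows the V tongs with the hinge at pixel (365,277) and the jaws at (345,190) and (388,190), pointing +x. The target is the small brown roll on the board at (249,237). The other brown roll at (314,215) is the larger look-alike. I'm moving above the tongs.

Request:
step_arm(rows=[[[-539,-553,43],-17],[[-539,-553,43],-17],[[-539,-553,43],-17],[[-539,-553,43],-17],[[-539,-553,43],-17],[[-539,-553,43],-17],[[-539,-553,43],-17],[[-539,-553,43],-17],[[-539,-553,43],-17],[[-539,-553,43],-17],[[-539,-553,43],-17],[[-539,-553,43],-17]], claw=-1)

```text
clock: 2.2
eef_pos: [0.4886, -0.1896, 0.2624]
tool_rot: [0.002, 1.0, 0.0, 0.0]
ft_force: [0.2, 1.0, 0.7]
grip_width: 0.0856
grasp_force: 0.0
```

Request:
step_arm(rows=[[[0,0,0],0],[[0,0,0],0]])

```text
clock: 2.45
eef_pos: [0.4874, -0.1874, 0.2618]
tool_rot: [0.002, 1.0, 0.0, -0.001]
ft_force: [-0.0, -0.1, 1.1]
grip_width: 0.0852
grasp_force: 0.0
```

```bash
cat > look.py <<'E'
from h import *
import sys
def look(name):
    P=bot.camera_params('wrist'); o=bot.get_obs(); im,d=bot.camera('wrist'); save(im,name)
    r=R.from_quat(o['tool_rot']); print('t',o['clock'],'tcp',np.round(o['eef_pos'],4),'x',np.round(r.as_matrix()[:,0],3),'z',np.round(r.as_matrix()[:,2],3),'w',o['grip_width'],'f',o['ft_force'].round(2))
    return P,im,d,o
def tr(t,d,P):
    out=[]
    for r in bot.trace(t,'wrist'):
        p,u,v=pts('wrist',r['pixels'],d,P)
        if len(p): print(t,round(r['score'],2),np.round(r['uv']),len(p),np.round(np.median(p,0),3),np.round(np.percentile(p,1,axis=0),3),np.round(np.percentile(p,99,axis=0),3)); out.append(p)
    return out
E
python3 - <<'E'
from look import *
P,im,d,o=look('w1.png')
for p in tr('tongs_grip',d,P)[:2]:
    p=p[p[:,2]>.012]
    for x in np.arange(.42,.63,.01):
        s=p[abs(p[:,0]-x)<.005]
        if len(s): 
            m=(s[:,1].min()+s[:,1].max())/2; print(round(x,3),len(s),s[:,1].min().round(4),s[:,1].max().round(4),m.round(4),s[:,2].max().round(3))
tr('roll_center',d,P)
E
```

```text
t 2.45 tcp [ 0.4874 -0.1874  0.2618] x [-1.     0.004  0.001] z [-0.001  0.001 -1.   ] w 0.08522282761970135 f [-0.04 -0.06  1.14]
tongs_grip 0.85 [319. 260.] 2637 [ 0.517 -0.206  0.025] [ 0.431 -0.257 -0.001] [ 0.615 -0.169  0.031]
tongs_grip 0.54 [406. 398.] 313 [ 0.678 -0.092  0.015] [ 0.676 -0.106  0.002] [ 0.687 -0.074  0.031]
0.43 129 -0.2125 -0.1946 -0.2036 0.032
0.44 256 -0.2137 -0.1935 -0.2036 0.032
0.45 156 -0.2178 -0.1929 -0.2054 0.031
0.46 92 -0.2237 -0.1884 -0.206 0.025
0.47 90 -0.2258 -0.1866 -0.2062 0.026
0.48 79 -0.227 -0.1867 -0.2068 0.025
0.49 77 -0.2293 -0.1858 -0.2075 0.025
0.5 151 -0.2335 -0.181 -0.2073 0.031
0.51 169 -0.2358 -0.18 -0.2079 0.031
0.52 163 -0.2376 -0.1793 -0.2085 0.031
0.53 159 -0.2389 -0.179 -0.2089 0.031
0.54 112 -0.2387 -0.1793 -0.209 0.03
0.55 71 -0.2394 -0.183 -0.2112 0.025
0.56 93 -0.2463 -0.1779 -0.2121 0.025
0.57 95 -0.2527 -0.1721 -0.2124 0.025
0.58 135 -0.2558 -0.1687 -0.2123 0.03
0.59 143 -0.2572 -0.168 -0.2126 0.03
0.6 121 -0.2574 -0.1679 -0.2127 0.031
0.61 104 -0.2582 -0.1678 -0.213 0.031
0.62 22 -0.173 -0.168 -0.1705 0.031
roll_center 0.79 [534. 266.] 2380 [0.517 0.009 0.047] [ 0.5   -0.002  0.016] [0.54  0.035 0.055]
roll_center 0.7 [375. 117.] 2275 [ 0.395 -0.142  0.038] [ 0.374 -0.16   0.015] [ 0.415 -0.12   0.043]
roll_center 0.64 [402. 217.] 1961 [ 0.474 -0.113  0.037] [ 0.456 -0.13   0.007] [ 0.496 -0.089  0.043]
roll_center 0.58 [397. 300.] 2873 [ 0.55  -0.115  0.047] [ 0.534 -0.135  0.008] [ 0.583 -0.089  0.055]
```

Request:
step_arm(rows=[[[-33,-21,0],3],[[-33,-21,60],3],[[-33,-21,110],3],[[-33,-21,132],3],[[-33,-21,132],3],[[-33,-21,132],3]])

```text
clock: 3.35
eef_pos: [0.5218, -0.2082, 0.1321]
tool_rot: [0.027, 1.0, -0.0, 0.001]
ft_force: [0.3, -0.0, 0.8]
grip_width: 0.0855
grasp_force: 0.0
```

```bash
python3 - <<'E'
from look import *
P,im,d,o=look('w2.png')
for p in tr('tongs_grip',d,P)[:1]:
    p=p[p[:,2]>.027]
    for x in np.arange(.43,.63,.01):
        s=p[abs(p[:,0]-x)<.005]
        if len(s): 
            m=(s[:,1].min()+s[:,1].max())/2; print(round(x,3),len(s),s[:,1].min().round(4),s[:,1].max().round(4),m.round(4))
E
```

```text
t 3.35 tcp [ 0.5218 -0.2082  0.1321] x [-0.999  0.054 -0.003] z [ 0.003 -0.001 -1.   ] w 0.08547822697709416 f [ 0.32 -0.01  0.77]
tongs_grip 0.98 [354. 256.] 7786 [ 0.509 -0.203  0.024] [ 0.431 -0.254 -0.001] [ 0.602 -0.169  0.031]
0.43 352 -0.2133 -0.1952 -0.2042
0.44 924 -0.2145 -0.1935 -0.204
0.45 319 -0.2129 -0.1951 -0.204
0.5 152 -0.2349 -0.1817 -0.2083
0.51 396 -0.2361 -0.1807 -0.2084
0.52 362 -0.2373 -0.1802 -0.2088
0.53 361 -0.2387 -0.1794 -0.209
0.54 226 -0.2398 -0.1794 -0.2096
0.58 72 -0.2544 -0.171 -0.2127
0.59 231 -0.2562 -0.1692 -0.2127
0.6 66 -0.2564 -0.1685 -0.2124
```

View pics/w2.png

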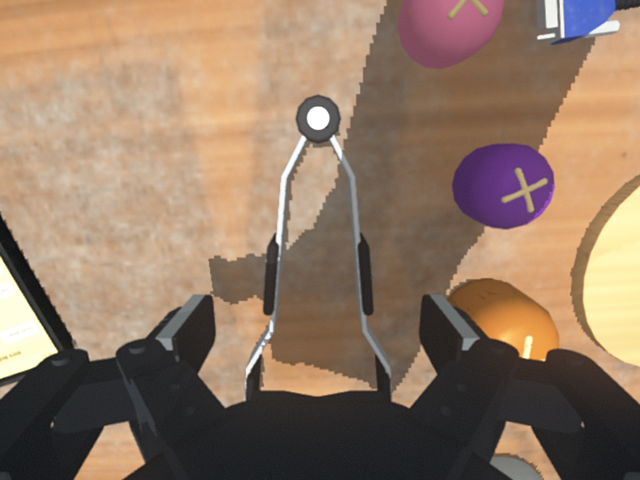

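The wrist picture shows the tongs (hinge at (318,118), pads at (271,275) and (364,275)) centred between the fingers. Lowering and half-squeezing.

Request:
step_arm(rows=[[[2,-1,25],0],[[2,-1,45],0],[[2,-1,53],0],[[2,-1,53],0],[[2,-1,53],0]])

```text
clock: 4.08
eef_pos: [0.5195, -0.2097, 0.0784]
tool_rot: [0.028, 1.0, -0.0, 0.001]
ft_force: [0.7, 0.1, -0.5]
grip_width: 0.0854
grasp_force: 0.0
```

Request:
step_arm(rows=[[[0,0,0],0],[[0,0,0],0],[[0,0,0],0],[[0,0,0],0],[[0,0,0],0]], claw=-0.2)

```text
clock: 4.7
eef_pos: [0.5196, -0.2097, 0.0785]
tool_rot: [0.028, 1.0, -0.0, 0.001]
ft_force: [0.1, 0.6, 5.6]
grip_width: 0.051
grasp_force: 5.3
```

Request:
step_arm(rows=[[[0,0,-2],0],[[0,0,-2],0],[[0,0,-10],0],[[0,0,-25],0],[[0,0,-45],0],[[0,0,-70],0],[[0,0,-90],0],[[0,0,-100],0],[[0,0,-100],0],[[0,0,-100],0]], claw=-0.15)

```text
clock: 5.95
eef_pos: [0.5183, -0.2092, 0.1766]
tool_rot: [0.028, 1.0, 0.0, -0.001]
ft_force: [-0.2, 0.8, -1.0]
grip_width: 0.0494
grasp_force: 3.8
```

```bash
python3 - <<'E'
from look import *
P,im,d,o=look('w3.png')
for p in tr('tongs_grip',d,P)[:1]:
    T=o['eef_pos']; M=R.from_quat(o['tool_rot']).as_matrix()
    q=(p-T)@M; print('tool frame')
    for x in np.arange(-.11,.11,.01):
        s=q[abs(q[:,0]-x)<.005]
        if len(s)>5: print(round(x,3),len(s),s[:,1].min().round(4),s[:,1].max().round(4),'z',np.percentile(s[:,2],5).round(4))
tr('roll_center',d,P)
P=bot.camera_params('scene'); im,d=bot.camera('scene'); save(im[150:400,150:480],'s3.png')
for cam in ['top','scene']:
    P=bot.camera_params(cam)
    if cam=='top': im,d=bot.camera(cam); save(im,'t3.png')
    for r in bot.trace('roll_center',cam):
        p,u,v=pts(cam,r['pixels'],d,P); m=np.median(p,0)
        if abs(m[1]-.02)<.04:
            s=p[p[:,2]>.03]; print(cam,m.round(3),s.min(0).round(4),s.max(0).round(4),len(s))
E
```

```text
t 5.95 tcp [ 0.5183 -0.2092  0.1766] x [-0.998  0.055  0.001] z [-0.001  0.001 -1.   ] w 0.04936588728912556 f [-0.2   0.79 -1.02]
tongs_grip 0.77 [279. 235.] 11404 [ 0.483 -0.206  0.126] [ 0.429 -0.234  0.105] [ 0.549 -0.187  0.129]
tool frame
-0.04 34 -0.0258 0.0253 z 0.0621
-0.03 293 -0.0223 0.0214 z 0.0549
-0.02 751 -0.0257 0.0397 z 0.0491
-0.01 983 -0.0261 0.0356 z 0.0489
-0.0 1013 -0.0248 0.0234 z 0.049
0.01 1077 -0.025 0.0238 z 0.0491
0.02 975 -0.0239 0.0222 z 0.0498
0.03 578 -0.02 0.0174 z 0.0548
0.04 621 -0.0263 0.017 z 0.0548
0.05 580 -0.0185 0.0262 z 0.0547
0.06 612 -0.0165 0.024 z 0.0547
0.07 1092 -0.0121 0.0097 z 0.0489
0.08 1950 -0.012 0.0093 z 0.048
0.09 838 -0.0237 0.0081 z 0.0485
roll_center 0.73 [469. 183.] 4192 [ 0.475 -0.116  0.037] [ 0.457 -0.13   0.009] [ 0.496 -0.092  0.043]
roll_center 0.71 [465. 302.] 5535 [ 0.549 -0.116  0.046] [ 0.534 -0.135  0.008] [ 0.573 -0.086  0.055]
roll_center 0.71 [423.  48.] 5279 [ 0.398 -0.144  0.038] [ 0.376 -0.161  0.01 ] [ 0.416 -0.122  0.043]
top [0.524 0.018 0.05 ] [ 0.5049 -0.002   0.0329] [0.5462 0.0417 0.0602] 406
scene [0.248 0.009 0.251] [0.2401 0.003  0.247 ] [0.256  0.0127 0.255 ] 53
scene [0.29  0.019 0.26 ] [0.2725 0.0073 0.2347] [0.3149 0.0346 0.267 ] 490
```

View pics/w3.png

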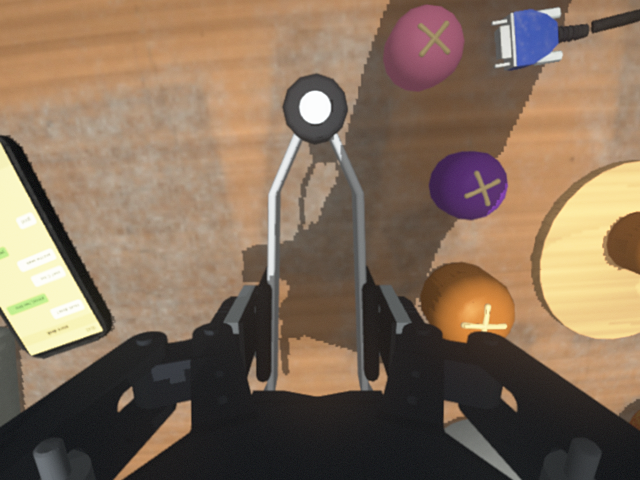

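View pics/s3.png

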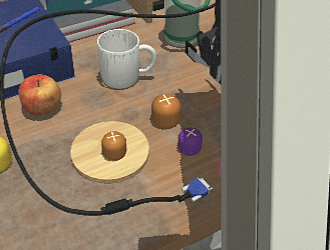

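The tongs are held level at 49 mm, symmetrically. In the wrist picture the hinge is at (315,107), and the roll is just at the right edge at (630,240). I'll take one closer look at the roll on the way over.

Request:
step_arm(rows=[[[1,12,-5],0],[[2,35,-10],0],[[4,60,-15],0],[[5,85,-20],0],[[6,108,-20],0],[[7,119,-20],0],[[7,119,-20],0],[[7,119,-20],0]])

```text
clock: 7.3
eef_pos: [0.5184, -0.0907, 0.1974]
tool_rot: [0.028, 1.0, -0.0, 0.0]
ft_force: [0.1, -0.2, -1.3]
grip_width: 0.0491
grasp_force: 3.8
```

```bash
python3 - <<'E'
from look import *
from scipy.optimize import least_squares
P,im,d,o=look('w4.png')
for t in tr('roll_center',d,P):
    m=np.median(t,0)
    if m[1]>-.05:
        s=t[(t[:,2]>.02)&(t[:,2]<.038)]
        f=least_squares(lambda c:np.hypot(s[:,0]-c[0],s[:,1]-c[1])-.022,[.525,.019],loss='soft_l1',f_scale=.001)
        print('circle',f.x.round(4),len(s),'maxz',t[:,2].max(), 'ext',t[t[:,2]>.03].min(0),t[t[:,2]>.03].max(0))
M=R.from_quat(o['tool_rot']).as_matrix()
p,u,v=pts('wrist',np.ones(d.shape,bool),d,P)
b=p[(np.abs(p[:,2]-.012)<.004)&(np.hypot(p[:,0]-.53,p[:,1]-.02)<.06)]; print('board z',np.median(b[:,2]),len(b))
j=np.array([-.082,0,.064]); print('jaw now',o['eef_pos']+M@j)
for h in (.095,.031): print('d tool to jaw at roll, z',h,((np.array([*f.x,h])-o['eef_pos'])@M-j).round(4)*1000)
E
```

```text
t 7.3 tcp [ 0.5184 -0.0907  0.1974] x [-0.998  0.056 -0.   ] z [ 0. -0. -1.] w 0.04914551937680223 f [ 0.14 -0.22 -1.34]
roll_center 0.96 [302. 302.] 4144 [ 0.551 -0.102  0.049] [ 0.534 -0.12   0.01 ] [ 0.582 -0.081  0.055]
roll_center 0.71 [636. 321.] 321 [0.607 0.181 0.009] [ 0.592  0.178 -0.001] [0.624 0.188 0.017]
roll_center 0.68 [296. 190.] 2475 [ 0.475 -0.104  0.038] [ 0.457 -0.129 -0.   ] [ 0.496 -0.088  0.141]
roll_center 0.66 [235.  68.] 4158 [ 0.398 -0.136  0.038] [ 0.376 -0.157  0.011] [ 0.415 -0.118  0.043]
roll_center 0.57 [469. 249.] 3685 [0.517 0.013 0.049] [ 0.501 -0.002  0.012] [0.54  0.036 0.055]Traceback (most recent call last):
  File "<stdin>", line 9, in <module>
    return umr_minimum(a, axis, None, out, keepdims, initial, where)
ValueError: zero-size array to reduction operation minimum which has no identity
```

```bash
python3 - <<'E'
from look import *
from scipy.optimize import least_squares
P,im,d,o=look('w5.png')
for t in tr('roll_center',d,P):
    m=np.median(t,0)
    if abs(m[1]-.01)<.04 and abs(m[0]-.525)<.03:
        s=t[(t[:,2]>.02)&(t[:,2]<.038)]
        f=least_squares(lambda c:np.hypot(s[:,0]-c[0],s[:,1]-c[1])-.022,[.525,.019],loss='soft_l1',f_scale=.001)
        print('circle',f.x.round(4),len(s),'maxz',t[:,2].max(), 'ext',t[t[:,2]>.03].min(0),t[t[:,2]>.03].max(0))
M=R.from_quat(o['tool_rot']).as_matrix()
p,u,v=pts('wrist',np.ones(d.shape,bool),d,P)
b=p[(np.abs(p[:,2]-.012)<.004)&(np.hypot(p[:,0]-.53,p[:,1]-.02)<.06)]; print('board z',np.median(b[:,2]),len(b))
j=np.array([-.082,0,.064]); print('jaw now',o['eef_pos']+M@j)
for h in (.095,.031): print('d tool to jaw at roll, z',h,((np.array([*f.x,h])-o['eef_pos'])@M-j).round(4)*1000)
E
```

```text
t 7.4 tcp [ 0.5183 -0.091   0.1972] x [-0.998  0.057  0.   ] z [-0. -0. -1.] w 0.04935110827437708 f [ 0.13 -0.58 -1.15]
roll_center 0.86 [295. 191.] 2352 [ 0.476 -0.104  0.038] [ 0.457 -0.128  0.014] [ 0.497 -0.088  0.043]
roll_center 0.82 [471. 247.] 3738 [0.517 0.013 0.048] [ 0.501 -0.002  0.011] [0.543 0.052 0.055]
roll_center 0.71 [303. 302.] 4126 [ 0.552 -0.102  0.049] [ 0.534 -0.12   0.011] [ 0.583 -0.081  0.055]
roll_center 0.67 [501. 462.] 423 [0.711 0.053 0.041] [ 0.531 -0.044  0.006] [0.721 0.078 0.196]
roll_center 0.62 [639. 324.] 302 [0.608 0.181 0.009] [0.593 0.178 0.   ] [0.626 0.186 0.016]
roll_center 0.6 [235.  63.] 4184 [ 0.398 -0.136  0.038] [ 0.376 -0.158  0.009] [ 0.415 -0.118  0.043]
circle [0.5225 0.0204] 575 maxz 0.05617107839344096 ext [ 0.50052989 -0.00200747  0.03000353] [0.54287729 0.03961741 0.05617108]
board z 0.01147279789785105 13898
jaw now [ 0.60020419 -0.09560163  0.1332397 ]
d tool to jaw at roll, z 0.095 [ 84.1 111.4  38.2]
d tool to jaw at roll, z 0.031 [ 84.1 111.4 102.2]
```

Request:
step_arm(rows=[[[8,11,2],0],[[24,32,6],0],[[42,55,14],0],[[60,80,24],0],[[76,100,32],0],[[83,110,35],0],[[83,111,35],0],[[83,111,35],0]])

```text
clock: 8.5
eef_pos: [0.4425, 0.0249, 0.1628]
tool_rot: [0.028, 1.0, -0.0, 0.001]
ft_force: [-0.2, -0.7, -1.2]
grip_width: 0.0495
grasp_force: 3.8
```

```bash
python3 - <<'E'
from look import *
P,im,d,o=look('w6.png')
M=R.from_quat(o['tool_rot']).as_matrix();j=np.array([-.082,0,.064]); print('jaw now',o['eef_pos']+M@j)
for cam in ['top','scene']:
    P=bot.camera_params(cam); im,d=bot.camera(cam)
    c=im[170:280,190:320] if cam=='top' else im[180:360,160:360]
    cv2.imwrite(f'pics/{cam}6.png',cv2.resize(c[:,:,::-1],None,fx=4,fy=4,interpolation=cv2.INTER_CUBIC) if cam=='top' else cv2.resize(c[:,:,::-1],None,fx=3,fy=3))
    for r in bot.trace('tongs_grip',cam):
        p,u,v=pts(cam,r['pixels'],d,P); 
        s=p[(p[:,0]>.50)&(p[:,2]>.085)]
        if len(s): print(cam,r['score'],len(s),s.min(0).round(4),s.max(0).round(4))
E
```

```text
t 8.5 tcp [0.4425 0.0249 0.1628] x [-0.998  0.056 -0.002] z [ 0.002 -0.    -1.   ] w 0.049476808458902 f [-0.24 -0.68 -1.18]
jaw now [0.52451209 0.02033841 0.09891517]
top 0.66 129 [ 0.5002 -0.0176  0.0881] [0.5454 0.0564 0.1181]
top 0.59 3 [ 0.5431 -0.0173  0.0879] [ 0.544  -0.0139  0.1148]
scene 0.89 6 [0.538  0.051  0.1114] [0.5422 0.0547 0.1151]
```

View pics/top6.png

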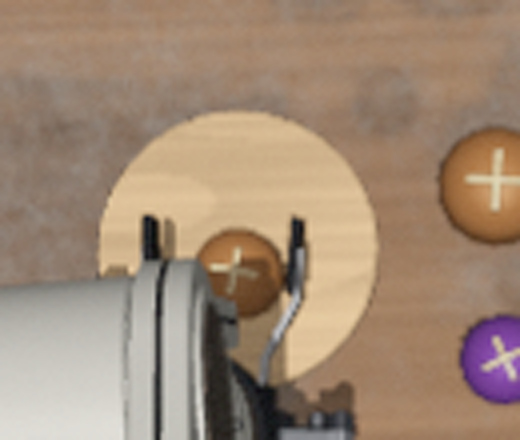

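View pics/scene6.png

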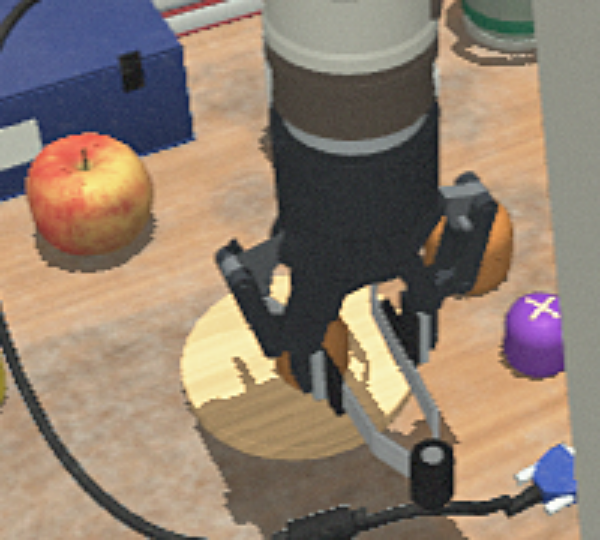

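Seen from above, the jaws (y −0.018 to 0.056) straddle the roll evenly at crop pixels (150,235) and (298,240), with the roll at (240,270). The hinge is clear of the cable. Lowering.

Request:
step_arm(rows=[[[2,0,12],0],[[2,0,26],0],[[2,0,40],0],[[2,0,54],0],[[2,0,63],0],[[2,0,66],0],[[2,0,66],0],[[2,0,66],0]])

```text
clock: 9.75
eef_pos: [0.4401, 0.0253, 0.0967]
tool_rot: [0.028, 1.0, 0.0, 0.001]
ft_force: [-0.0, -0.5, -1.4]
grip_width: 0.0487
grasp_force: 3.8
```

```bash
python3 - <<'E'
from look import *
P,im,d,o=look('w7.png')
M=R.from_quat(o['tool_rot']).as_matrix();j=np.array([-.082,0,.064]); print('jaw now',o['eef_pos']+M@j)
cam='top'; P=bot.camera_params(cam); im,d=bot.camera(cam); save(im,'t7.png')
for t in ['tongs_grip','roll_center']:
    for r in bot.trace(t,cam):
        p,u,v=pts(cam,r['pixels'],d,P)
        s=p[(p[:,0]>.50)&(p[:,2]>.03)&(abs(p[:,1]-.02)<.06)&(p[:,2]<.07)]
        if len(s): print(t,r['score'],len(s),s.min(0).round(4),s.max(0).round(4))
E
```

```text
t 9.75 tcp [0.4401 0.0253 0.0967] x [-0.998  0.055 -0.001] z [ 0.001  0.    -1.   ] w 0.04872586343083043 f [-0.03 -0.52 -1.39]
jaw now [0.52199995 0.02077029 0.03280582]
tongs_grip 0.62 114 [ 0.5003 -0.017   0.0301] [0.5429 0.0561 0.0532]
roll_center 0.92 347 [ 0.5049 -0.0018  0.0301] [0.546  0.0413 0.0595]
```

Request:
step_arm(rows=[[[0,0,0],0],[[0,0,0],0],[[0,0,0],0],[[0,0,0],0]], claw=0.0)

```text
clock: 10.45
eef_pos: [0.4396, 0.0253, 0.0963]
tool_rot: [0.028, 1.0, -0.0, -0.0]
ft_force: [0.2, 0.3, -1.3]
grip_width: 0.0425
grasp_force: 4.5
```

Request:
step_arm(rows=[[[0,0,0],0],[[0,0,0],0],[[0,0,0],0],[[0,0,0],0]], claw=0.1)

```text
clock: 10.95
eef_pos: [0.4396, 0.0253, 0.0963]
tool_rot: [0.028, 1.0, 0.0, -0.0]
ft_force: [0.6, 0.7, -0.2]
grip_width: 0.0389
grasp_force: 29.7
```

Request:
step_arm(rows=[[[0,0,-3],0],[[0,0,-10],0],[[0,0,-22],0],[[0,0,-37],0],[[0,0,-54],0],[[0,0,-72],0],[[0,0,-90],0],[[0,0,-106],0],[[0,0,-118],0],[[0,0,-124],0],[[0,0,-125],0],[[0,0,-125],0]])

```text
clock: 12.45
eef_pos: [0.4393, 0.0253, 0.2209]
tool_rot: [0.028, 1.0, -0.0, -0.0]
ft_force: [0.0, 0.2, -1.1]
grip_width: 0.0387
grasp_force: 29.7
```

Request:
step_arm(rows=[[[0,0,0],0],[[0,0,0],0],[[0,0,0],0],[[0,0,0],0]])

```text
clock: 12.95
eef_pos: [0.4396, 0.0253, 0.2212]
tool_rot: [0.028, 1.0, -0.0, -0.0]
ft_force: [-0.3, -0.2, -0.4]
grip_width: 0.0391
grasp_force: 29.7
```

```bash
python3 - <<'E'
from look import *
P,im,d,o=look('w8.png')
M=R.from_quat(o['tool_rot']).as_matrix();j=np.array([-.082,0,.064]); print('jaw now',o['eef_pos']+M@j, o['grasp_force'])
a=[]
for cam in ['scene','top']:
    P=bot.camera_params(cam); im,d=bot.camera(cam)
    a.append(cv2.resize(im[100:340,140:380] if cam=='scene' else im[140:300,170:330],(400,400))[:,:,::-1])
    for t in ['tongs_grip','roll_center']:
      for r in bot.trace(t,cam):
        p,u,v=pts(cam,r['pixels'],d,P)
        s=p[(p[:,0]>.48)&(p[:,2]>.09)&(abs(p[:,1]-.02)<.06)&(p[:,2]<.2)]
        if len(s)>5: print(cam,t,r['score'],len(s),np.median(s,0).round(4),s.min(0).round(4),s.max(0).round(4))
cv2.imwrite('pics/st8.png',np.hstack(a))
E
```

```text
t 12.95 tcp [0.4396 0.0253 0.2212] x [-0.998  0.055  0.   ] z [-0. -0. -1.] w 0.03910021872137155 f [-0.32 -0.25 -0.42]
jaw now [0.52146117 0.02075633 0.15719458] 29.65851455926895
scene tongs_grip 0.91 40 [0.4953 0.0438 0.1629] [ 0.4804 -0.0039  0.1427] [0.5082 0.0482 0.1663]
top tongs_grip 0.75 178 [ 0.5251 -0.0032  0.1677] [ 0.4815 -0.0083  0.1446] [0.544  0.0489 0.1744]
top roll_center 0.57 424 [0.5259 0.0158 0.1755] [ 0.5043 -0.0007  0.1532] [0.5458 0.0387 0.1832]
```

View pics/st8.png

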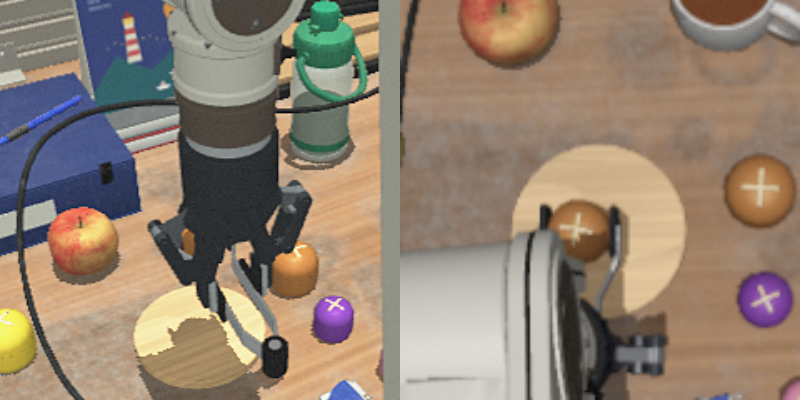

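The picture shows the roll held between the jaws (right half, (577,230)) with the board empty below. The roll top is at about 0.18 m, roughly 12.5 cm above where it stood.

```bash
python3 -c "
from workcell import bot
print(bot.job_done())"
```

```text
the job is handed in; nothing more can be done
None
```

The job is handed in after about 13 s of robot time: the tongs are holding the small brown roll about 12.5 cm above the board, and the final check gave no verdict back.

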